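Index the ring-setting fixture and clamp it

TASK

The gold ring on the setting fixture is to be worked at its other station: pull the sprung index knob up, turn it past the red stud and let it snap right down into the notch just beyond, which must be felt for, without forcing the hidden tooth hard against the notch plate. Then throw the clamp lever fully over to its other side to lock it. Keep out of the blue station, let go of everything, and leave the other things on the bench where they are.

Things in the scene. Friction and masses are not known exactly. Their poses are not given: they have to be found in the camera images.
- fixture: Ring-setting fixture fixed to the bench: black round foot 176 mm across, 20 mm high, on it a steel housing 92 mm across, up to 70 mm. Origin: centre of the underside, on the knob's vertical axis; x points to the clamp lever, z up. Hidden in it is the notch plate, part of it: more than 30 N of the knob's tooth on it (turned hard while down, or driven down onto the plate) is forcing.
- index_knob: Aluminium disc 90 mm across with an upright black bar grip across it, 50 mm long, 14 mm thick, 79 to 111 mm above the bench when down. A brass arm with the gold ring (to 110 mm high) sticks out along the bar, local -x. Origin: on the axis, at bench height when down. Starts with the arm on the fixture's -x side, within 0.15 rad, hidden tooth (under the arm, 36 mm out) down in a wide pocket.
- knob_grip (a point): Point on the knob's axis inside the bar grip, 102 mm above the bench when the knob is down, 9 mm under the bar's top: the height for the TCP, fingers closing across the bar. Moves and turns with the knob; local x lies along the bar.
- ring_arm_tip (a point): Tip of the brass arm, 68 mm from the axis, 75 mm above the bench when the knob is down. The direction from the axis to it is the knob's bearing.
- knob_lift (a joint): How far the knob is pulled up, m: 0 = down in a notch or pocket, about 0.008 = the tooth rests on the plate between notches, 0.015 = stop. A spring pushes it down; pulling up takes about 7 N at first, 11 N at full lift. Lifted, it turns freely, at most 1.6 rad either way from the fixture's -x.
- red_stud: Stud with a red ball head 20 mm across, 76 mm from the axis, 0.80 rad to one side of the fixture's -x. Origin: its foot, 20 mm above the bench. It marks the station roughly: the notch's centre lies 0.08 to 0.42 rad further from the start than the stud, the only one there. The tooth enters within 0.035 rad of it: the spring drops it 8 mm. On the plate the knob drags with about 0.1 N m.
- blue_stud: The same with a blue head, on the other side of the start bearing: the other station, with its own notch, not wanted.
- clamp_lever (a joint): Clamp lever, rad: 0 = leaning to the open side (it starts there, up to 0.12), 1.0 = fully over at the other stop, locked. Swings about a level axis along the fixture's x, 125 mm from the knob's axis and 22 mm above the bench; upright at 0.5. Stays where it is left; about 1 N at the tip moves it.
- clamp_lever_tip (a point): Centre of the lever's black ball end, 26 mm across, 70 mm from its hinge. At joint 0 it leans to the fixture's -y; it is thrown towards the fixture's +y.
- caliper: Steel caliper, 150 x 46 x 8 mm, lying by the fixture. Leave alone.
- collar: Dark steel collar 44 mm across, 18 mm high. Leave alone.
- washer: Steel washer 26 mm across, 6 mm high, between robot and fixture. Leave alone.
- steel_cup: Steel cup 56 mm across, 60 mm high. Leave alone.
- mallet: Hammer lying on the bench. Leave alone.
- graver: Graver with a wooden mushroom handle, 125 mm long. Leave alone.

How it is judged:
On the way, in this order (a step that is already met when the one before it is completed fails the run):
1. the knob is pulled up, the tooth clear of the plate (value of joint knob_lift above 0.0095 m), for 0.1 s.
2. the knob has snapped down into the notch just past the red stud (horizontal distance between ring_arm_tip and red_stud below 0.038 m and horizontal distance between ring_arm_tip and blue_stud above 0.098 m and value of joint knob_lift below 0.002 m), for 0.2 s.
3. the clamp lever is thrown over (value of joint clamp_lever above 0.85 rad), for 0.2 s.
At the end, for the whole second after the job is handed in: The knob is down (lift under 2 mm) in the notch just past the red stud (seen from above, arm tip within 38 mm of the red stud and over 98 mm from the blue one) and still, and the clamp lever is thrown over (above 0.85 rad) (all of step 2 and value of joint clamp_lever above 0.85 rad and angular speed of index_knob below 0.1 rad/s); the robot touches nothing.
It fails at once if the tooth is forced: more than 30 N between knob and fixture (contact force between index_knob and fixture above 30 N).
It fails at once if the knob is dropped into the notch of the blue station (horizontal distance between ring_arm_tip and blue_stud below 0.038 m and horizontal distance between ring_arm_tip and red_stud above 0.098 m and value of joint knob_lift below 0.002 m).
It fails at once if a bystander is moved by more than 30 mm (distance of any of caliper, collar, washer, steel_cup, mallet, graver from where it was at the start of the episode above 0.03 m).
It also fails if it takes over 67 s, if anything falls off the work surface, if the arm or the gripper's body presses on something with over 40 N, if the wrist force passes 120 N, or if a joint passes its speed limit or range.

ROBOT

A 7-joint arm with a two-finger parallel gripper is mounted at the origin on the work surface. World frame = base frame: x ahead of the robot, y to its left, z up, the work surface at z = 0. Lengths are in m, angles in rad, forces in N, time in s.
With the tool pointing down it reaches from about 0.4 to 0.85 m from the base axis. Payload 10.4 kg.
Tool frame: the origin (TCP) lies between the finger pads, 19 mm behind the fingertips; this is the grasp point; z points along the fingers, y is the line along which they close (so a half turn about z gives the same grasp; the last joint's range is limited). The gripper opens to 87 mm and grips with 3 to 60 N. Pads are 19 mm wide; open, the fingers measure 117 mm over their backs; the gripper's body (75 mm by 190 mm) begins 51 mm behind the grasp point.
Start: joints at [-1.18, 0.332, -0.065, 1.46, 0.022, 1.35, -0.088], TCP at [0.251, 0.572, 0.241] pointing down, gripper open.
Joint ranges: [-2.6, 2.6], [-0.5, 2.12], [-1.47, 1.34], [0.16, 2.42], [-1.27, 4.41], [0.06, 2.06], [-2.6, 2.6]. Speed limits (rad/s): [2.22, 2.22, 2.79, 2.79, 3.14, 3.14, 3.14].

INTERFACE

Orientations are given as a unit quaternion [x, y, z, w].
In Python, from bench import r gives the robot as it stands. The module is installed in compiled form; this text tells all that it offers.
- The arm moves only by the shell command python3 -m crank 'ROWS' [FORCE]. ROWS is JSON, a list of rows, each an object of numbers: "claw": the closure, from -1 (fully open) to 1 (shut); "dx", "dy", "dz": the shift along the tool's x, y, z each as a share of 3 cm, from -1 to 1; "ax", "ay", "az": the turn, a rotation vector about the tool's x, y, z each as a share of 6 degrees, from -1 to 1. A call has 1 to 8 rows; each row shifts and turns the commanded pose from where the row before left it, along the tool's axes as they then stand; what a row does not reach is not made up. A row lasts 1/12 s, in which the tool goes at most 41.7 mm and 7.16 degrees, less where a joint would pass 70% of its speed; a pose out of reach is approached as far as the arm can. A call with a number of a shift or a turn outside -1 to 1 is refused whole. A call with a gripper value outside its range is refused whole. The fingers move at their own pace and stop on an object; FORCE is the grip in N (left out, the last holds). Time passes only in rows, so rows that do not move let the fingers close. It gives the time, the measured TCP pose, the force, the opening and the grip force at its end, in the units of the state.
- r.read_state(): the state, without advancing time (a new reading comes with each control period).
- r.camera(name): name is "scene" or "top" or "wrist"; returns a dict with "color" (384x512x3 uint8, red, green, blue), "mtx" (3x3 intrinsics, pixels), "k1" (the pictures are not rectified: a ray, as slopes to the right and down, at radius r is drawn at 1 + k1 r^2 times it, then the intrinsics apply), "R" (3x3) and "t" (3): a world point X has camera coordinates R X + t; the wrist camera has in their place "hand_eye" (4x4, takes a point from camera to tool coordinates, whose origin is the TCP and whose axes are the flange's). Camera axes: x right, y down, z forward; pixel columns grow to the right and rows downward; lengths in m; the calibration is good to about 2 mm. A picture is of the moment at which its call begins: read the wrist's pose just before it. There is no depth.
- r.close_job(): hands the job in; it is judged then, once.
The state is a dict: "time": time; "joint_positions": joint angles; "joint_vel": joint speeds; "joint_torque": joint torques, N m; "ee_pos": TCP position; "eef_rot": TCP orientation; "ft_force": force on the tool from outside, world axes, zero at the start; "torque": the same for the moment, N m; "width": finger opening in m; "grip_force": force on a finger pad.
Only numpy, scipy, OpenCV 4.12 (cv2) and the standard library are available. Lean on these libraries where they do the work, as an engineer would, in place of code of your own. Each camera call takes 0.05 s, during which the arm holds its last target. There are 200 camera calls.

## Working session

There is one attempt and no reset: what is moved stays moved. The work goes in short steps, Python scripts to look and compute and a shell command to move; the robot and the scene stay as the last step left them, time stands still between calls to the robot, and variables do not carry over. Pictures are saved under pics/ and viewed, at most 10 in all, crops included, and the job is handed in when it is done.

```bash
mkdir -p pics; cat > h.py <<'E'
import numpy as np,cv2,json
from bench import r
from scipy.spatial.transform import Rotation as Ro
def ray(c,u,v):
    K=c["mtx"]; d=np.array([(u-K[0][2])/K[0][0],(v-K[1][2])/K[1][1]]); s=d.copy()
    for _ in range(20): s=d/(1+c["k1"]*(s@s))
    R=np.array(c["R"]);t=np.array(c["t"])
    return -R.T@t, R.T@np.array([s[0],s[1],1])
def atz(c,u,v,z):
    o,d=ray(c,u,v); return o+d*(z-o[2])/d[2]
def tri(c1,p1,c2,p2):
    o1,d1=ray(c1,*p1);o2,d2=ray(c2,*p2)
    d1/=np.linalg.norm(d1);d2/=np.linalg.norm(d2)
    s=np.linalg.lstsq(np.c_[d1,-d2],o2-o1,rcond=None)[0]
    a=o1+d1*s[0];b=o2+d2*s[1];return (a+b)/2,np.linalg.norm(a-b)
E
python3 - <<'E'
from h import *
import pickle
s=r.read_state();print(s)
C={n:r.camera(n) for n in("scene","top")}
pickle.dump(C,open("c.pkl","wb"))
for n,c in C.items(): cv2.imwrite(f"pics/{n}.png",cv2.resize(c["color"][:,:,::-1],(800,600),interpolation=cv2.INTER_CUBIC)); print(n,c["mtx"],c["k1"],c["R"],c["t"])
E
```

```text
{'time': 0.0, 'joint_positions': array([-1.17960142,  0.33285786, -0.06470731,  1.46094432,  0.02164651,
        1.34990961, -0.08850757]), 'joint_vel': array([-6.50267807e-05, -4.63447122e-04, -1.15753721e-03,  5.15910108e-04,
       -1.73011015e-03,  3.71947060e-04, -1.15434013e-03]), 'joint_torque': array([ 1.01404999e-04, -6.23239017e+01,  2.48180033e-02, -3.89910793e+01,
       -6.13106531e-02,  3.96322820e-02,  7.36893162e-05]), 'ee_pos': array([0.2511721 , 0.57191045, 0.24046128]), 'eef_rot': array([ 2.05409481e-01,  9.78675860e-01, -7.05207008e-04, -9.18797651e-05]), 'ft_force': array([-0.21667912,  0.11176943, -0.29312149]), 'torque': array([ 0.01924745, -0.00269047,  0.01601444]), 'grip_force': 0.0, 'width': 0.08710538291668579}
scene [[350.50872647   0.         253.06529327]
 [  0.         350.50872647 191.24499426]
 [  0.           0.           1.        ]] 0.0016688657340303335 [[ 0.6597376   0.75142678  0.01020283]
 [ 0.55618237 -0.47909664 -0.67906375]
 [-0.50537854  0.45367853 -0.73400839]] [-0.36374463 -0.23818277  1.31755478]
top [[417.9313798    0.         260.31081946]
 [  0.         417.9313798  193.67614239]
 [  0.           0.           1.        ]] 0.03554402145865389 [[-9.12524699e-04 -9.99961382e-01  8.74079762e-03]
 [-9.95983511e-01  1.26241773e-04 -8.95367551e-02]
 [ 8.95321939e-02 -8.78739480e-03 -9.95945163e-01]] [0.01137004 0.53918304 1.35539688]
```

View pics/scene.png

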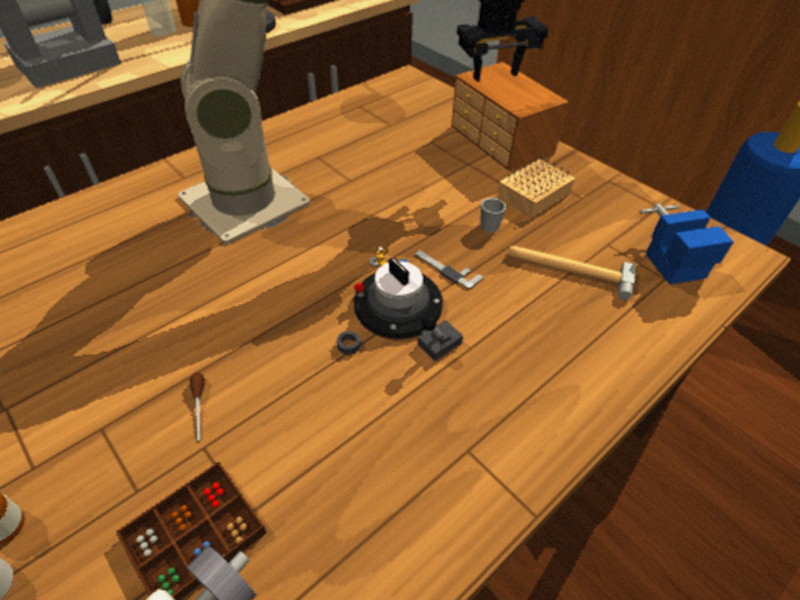

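View pics/top.png

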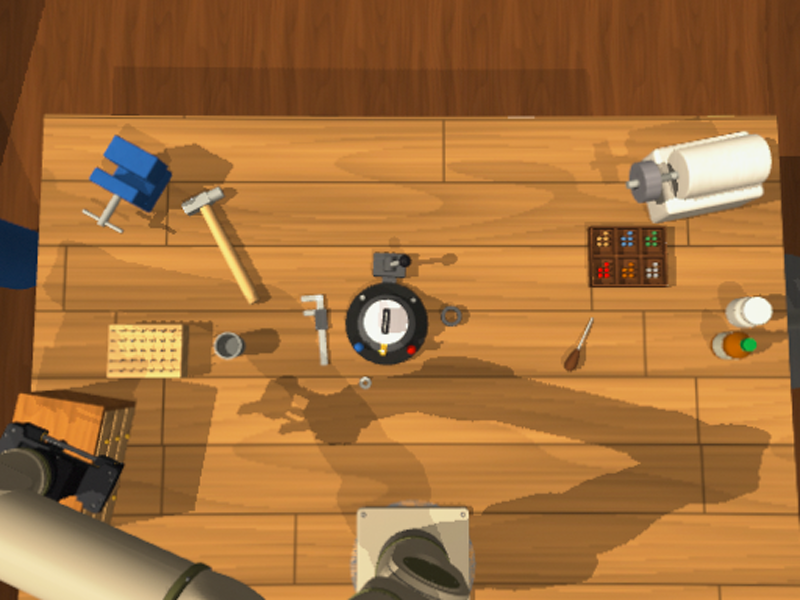

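The scene view shows the fixture near (398,295) and its red stud at (360,287). In the top view the fixture is at (386,322), red stud (411,350), blue stud (358,347), lever ball (404,262). I'll enlarge both.

```bash
python3 - <<'E'
from h import *
import pickle
C=pickle.load(open("c.pkl","rb"))
a=C["top"]["color"][155:240,205:305,::-1]; b=C["scene"]["color"][150:235,215:315,::-1]
cv2.imwrite("pics/crop.png",np.hstack([cv2.resize(x,None,fx=4,fy=4,interpolation=cv2.INTER_CUBIC)for x in(a,b)]))
E
```

```text
(no output)
```

View pics/crop.png

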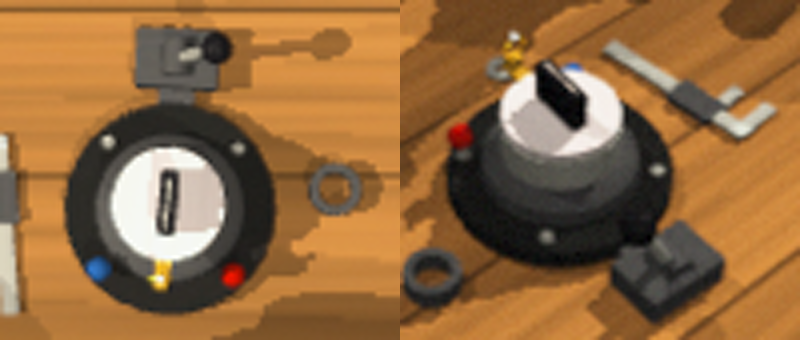

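Crop, top half: foot centre (170,208), bar ends (172,172)–(165,230), red ball (233,276), blue (98,269), lever ball (216,47). Scene half: red ball (60,135), bar (160,95).

```bash
python3 - <<'E'
from h import *
import pickle
C=pickle.load(open("c.pkl","rb"));T=C["top"];S=C["scene"]
tp=lambda u,v:(205+u/4-.4,155+v/4-.4)
sp=lambda u,v:(215+u/4-.4,150+v/4-.4)
print("red",tri(T,tp(233,275),S,sp(60,135)),"blue",tri(T,tp(98,268),S,sp(174,70)))
print("lever",tri(T,tp(216,47),S,sp(238,230)))
f=atz(T,*tp(170,208),.02);print("foot",f)
for p in((172,172),(168,202),(165,230)):print("bar",atz(T,*tp(*p),.111))
print("disc",atz(T,*tp(168,202),.078))
for z in(.04,.05,.06):
  a=atz(T,*tp(233,275),z);b=atz(T,*tp(98,268),z);m=(a+b)/2-f
  print(z,a,b,np.hypot(*(a-f)[:2]),np.hypot(*(b-f)[:2]),np.arctan2(m[1],m[0]),np.arctan2(*(a-f)[1::-1]),np.arctan2(*(b-f)[1::-1]))
print("lev",[atz(T,*tp(216,47),z) for z in(.08,.085)])
print("ringarm",atz(T,*tp(160,272),.1), atz(T,*tp(160,275),.1)-f)
W=r.camera("wrist");print(W["hand_eye"],W["mtx"])
print("washer",atz(T,*[364*.64,382*.64],.006),"cal",atz(T,*[322*.64,315*.64],.01))
E
```

```text
red (array([0.44072389, 0.00261541, 0.04371576]), np.float64(0.001306813187257251)) blue (array([0.44685197, 0.1120165 , 0.0484839 ]), np.float64(0.0003464464110917471))
lever (array([0.62025976, 0.015996  , 0.08278473]), np.float64(0.002566940734386885))
foot [0.49673938 0.05469578 0.02      ]
bar [0.51921698 0.05112754 0.111     ]
bar [0.49601793 0.05416723 0.111     ]
bar [0.47443565 0.05643002 0.111     ]
disc [0.49807785 0.05496091 0.078     ]
0.04 [0.44118169 0.00308607 0.04      ] [0.44693721 0.11243965 0.04      ] 0.07583020006091484 0.07625360338356141 3.083437173315216 -2.3930172646832935 2.2824835922592706
0.05 [0.44099388 0.00323426 0.05      ] [0.44670702 0.11178264 0.05      ] 0.07586730623135826 0.07590880769066995 3.088461916054871 -2.3961331785534465 2.2904328883086364
0.06 [0.44080608 0.00338246 0.06      ] [0.44647684 0.11112563 0.06      ] 0.07590514826701956 0.07556885236910002 3.0934497593570556 -2.3992460157823583 2.298454216744174
lev [array([0.62154631, 0.01695136, 0.08      ]), array([0.62076537, 0.01697511, 0.085     ])]
ringarm [0.44241862 0.06050902 0.1       ] [-0.05663775  0.00580713  0.08      ]
[[-3.47039392e-04 -9.62803910e-01 -2.70200870e-01  7.31111027e-02]
 [ 9.99998566e-01 -7.82023672e-04  1.50220299e-03 -7.52098005e-04]
 [-1.65763039e-03 -2.70199961e-01  9.62802801e-01 -1.43454225e-01]
 [ 0.00000000e+00  0.00000000e+00  0.00000000e+00  1.00000000e+00]] [[332.55717652   0.         257.74022052]
 [  0.         332.55717652 188.91123187]
 [  0.           0.           1.        ]]
washer [0.37228802 0.10145915 0.006     ] cal [0.51404271 0.19122378 0.01      ]
```

```bash
python3 -m crank '[{"dx":-0.9,"dy":-0.78},{"dx":-0.9,"dy":-0.78},{"dx":-0.9,"dy":-0.78},{"dx":-0.9,"dy":-0.78},{"dx":-0.9,"dy":-0.78},{"dx":-0.9,"dy":-0.78},{"dx":-0.9,"dy":-0.78},{"dx":-0.9,"dy":-0.78}]'
python3 -m crank '[{"dx":-0.9,"dy":-0.78},{"dx":-0.9,"dy":-0.78},{"dx":-0.9,"dy":-0.78},{"dx":-0.9,"dy":-0.78},{"dx":-0.9,"dy":-0.78},{"dx":-0.9,"dy":-0.78},{"dx":-0.9,"dy":-0.78},{"dx":-0.9,"dy":-0.78}]'
python3 -m crank '[{"az":1},{"az":1},{"az":1},{"az":1},{"az":1},{"az":1},{"az":1},{"az":1}]'
python3 -m crank '[{"az":1},{"az":1},{"az":1},{"az":1},{"az":1},{"az":1},{"az":1},{"az":1}]'
python3 -c "
from h import *
s=r.read_state();print(s['joint_positions'],Ro.from_quat(s['eef_rot']).as_matrix())"
```

```text
[-1.1796195   0.33271085 -0.06468462  1.46070794  0.02162443  1.34987633
 -0.08849153] [[-9.15614993e-01  4.02056051e-01 -3.39841432e-04]
 [ 4.02056189e-01  9.15614506e-01 -9.47517432e-04]
 [-6.97913723e-05 -1.00419652e-03 -9.99999493e-01]]invalid input at $[0]: expected keys claw, dx, dy, dz, ax, ay, az
invalid input at $[0]: expected keys claw, dx, dy, dz, ax, ay, az
invalid input at $[0]: expected keys claw, dx, dy, dz, ax, ay, az
invalid input at $[0]: expected keys claw, dx, dy, dz, ax, ay, az
```

```bash
python3 -m crank '[{"claw":-1,"dx":-0.9,"dy":-0.78,"dz":0,"ax":0,"ay":0,"az":0},{"claw":-1,"dx":-0.9,"dy":-0.78,"dz":0,"ax":0,"ay":0,"az":0},{"claw":-1,"dx":-0.9,"dy":-0.78,"dz":0,"ax":0,"ay":0,"az":0},{"claw":-1,"dx":-0.9,"dy":-0.78,"dz":0,"ax":0,"ay":0,"az":0},{"claw":-1,"dx":-0.9,"dy":-0.78,"dz":0,"ax":0,"ay":0,"az":0},{"claw":-1,"dx":-0.9,"dy":-0.78,"dz":0,"ax":0,"ay":0,"az":0},{"claw":-1,"dx":-0.9,"dy":-0.78,"dz":0,"ax":0,"ay":0,"az":0},{"claw":-1,"dx":-0.9,"dy":-0.78,"dz":0,"ax":0,"ay":0,"az":0}]'
python3 -m crank '[{"claw":-1,"dx":-0.9,"dy":-0.78,"dz":0,"ax":0,"ay":0,"az":0},{"claw":-1,"dx":-0.9,"dy":-0.78,"dz":0,"ax":0,"ay":0,"az":0},{"claw":-1,"dx":-0.9,"dy":-0.78,"dz":0,"ax":0,"ay":0,"az":0},{"claw":-1,"dx":-0.9,"dy":-0.78,"dz":0,"ax":0,"ay":0,"az":0},{"claw":-1,"dx":-0.9,"dy":-0.78,"dz":0,"ax":0,"ay":0,"az":0},{"claw":-1,"dx":-0.9,"dy":-0.78,"dz":0,"ax":0,"ay":0,"az":0},{"claw":-1,"dx":-0.9,"dy":-0.78,"dz":0,"ax":0,"ay":0,"az":0},{"claw":-1,"dx":-0.9,"dy":-0.78,"dz":0,"ax":0,"ay":0,"az":0}]'
python3 -m crank '[{"claw":-1,"dx":0,"dy":0,"dz":0,"ax":0,"ay":0,"az":1},{"claw":-1,"dx":0,"dy":0,"dz":0,"ax":0,"ay":0,"az":1},{"claw":-1,"dx":0,"dy":0,"dz":0,"ax":0,"ay":0,"az":1},{"claw":-1,"dx":0,"dy":0,"dz":0,"ax":0,"ay":0,"az":1},{"claw":-1,"dx":0,"dy":0,"dz":0,"ax":0,"ay":0,"az":1},{"claw":-1,"dx":0,"dy":0,"dz":0,"ax":0,"ay":0,"az":1},{"claw":-1,"dx":0,"dy":0,"dz":0,"ax":0,"ay":0,"az":1},{"claw":-1,"dx":0,"dy":0,"dz":0,"ax":0,"ay":0,"az":1}]'
python3 -c "
from h import *
s=r.read_state();print(s['joint_positions'],Ro.from_quat(s['eef_rot']).as_matrix())"
```

```text
time: 0.82
ee_pos: [0.3741, 0.3122, 0.2412]
eef_rot: [0.205, 0.979, 0.0, -0.0]
ft_force: [0.9, 0.3, 0.5]
width: 0.0875
grip_force: 0.0
time: 1.48
ee_pos: [0.4966, 0.054, 0.2413]
eef_rot: [0.205, 0.979, 0.0, 0.0]
ft_force: [0.4, 0.6, 0.4]
width: 0.0867
grip_force: 0.0
time: 2.15
ee_pos: [0.4961, 0.0557, 0.241]
eef_rot: [0.588, 0.809, -0.0, -0.0]
ft_force: [0.2, -0.2, 0.4]
width: 0.0871
grip_force: 0.0
[-0.60392872  0.04230754  0.4154193   1.80609172 -0.01779098  1.29719663
  0.13008966] [[-3.08975528e-01  9.51069916e-01 -3.71971502e-04]
 [ 9.51069983e-01  3.08975546e-01 -1.07914589e-05]
 [ 1.04666666e-04 -3.57105227e-04 -9.99999931e-01]]
```

```bash
python3 -m crank '[{"claw":-1,"dx":0,"dy":0,"dz":0,"ax":0,"ay":0,"az":1},{"claw":-1,"dx":0,"dy":0,"dz":0,"ax":0,"ay":0,"az":1},{"claw":-1,"dx":0,"dy":0,"dz":0,"ax":0,"ay":0,"az":1},{"claw":-1,"dx":0,"dy":0,"dz":0,"ax":0,"ay":0,"az":1},{"claw":-1,"dx":0,"dy":0,"dz":0,"ax":0,"ay":0,"az":1},{"claw":-1,"dx":0,"dy":0,"dz":0,"ax":0,"ay":0,"az":1},{"claw":-1,"dx":0,"dy":0,"dz":0,"ax":0,"ay":0,"az":1},{"claw":-1,"dx":0,"dy":0,"dz":0,"ax":0,"ay":0,"az":1}]'
python3 -m crank '[{"claw":-1,"dx":0,"dy":0,"dz":0,"ax":0,"ay":0,"az":1},{"claw":-1,"dx":0,"dy":0,"dz":0,"ax":0,"ay":0,"az":1},{"claw":-1,"dx":0,"dy":0,"dz":0,"ax":0,"ay":0,"az":1},{"claw":-1,"dx":0,"dy":0,"dz":0,"ax":0,"ay":0,"az":1},{"claw":-1,"dx":0,"dy":0,"dz":0,"ax":0,"ay":0,"az":1},{"claw":-1,"dx":0,"dy":0,"dz":0,"ax":0,"ay":0,"az":1},{"claw":-1,"dx":0,"dy":0,"dz":0,"ax":0,"ay":0,"az":1},{"claw":-1,"dx":0,"dy":0,"dz":0,"ax":0,"ay":0,"az":1}]'
python3 -m crank '[{"claw":-1,"dx":0,"dy":0,"dz":0,"ax":0,"ay":0,"az":1},{"claw":-1,"dx":0,"dy":0,"dz":0,"ax":0,"ay":0,"az":1},{"claw":-1,"dx":0,"dy":0,"dz":0,"ax":0,"ay":0,"az":1},{"claw":-1,"dx":0,"dy":0,"dz":0,"ax":0,"ay":0,"az":0},{"claw":-1,"dx":0,"dy":0,"dz":0,"ax":0,"ay":0,"az":0}]'
python3 - <<'E'
from h import *
s=r.read_state();M=Ro.from_quat(s['eef_rot']).as_matrix();print(s['joint_positions'],M,s['ee_pos'])
W=r.camera("wrist");im=W["color"][:,:,::-1]
np.save("w1.npy",W["color"]);print(W["k1"])
cv2.imwrite("pics/w1.png",cv2.resize(im,(800,600),interpolation=cv2.INTER_CUBIC))
E
```

```text
time: 2.82
ee_pos: [0.4961, 0.0557, 0.241]
eef_rot: [0.866, 0.5, -0.0, -0.0]
ft_force: [-0.6, 0.0, 0.1]
width: 0.0873
grip_force: 0.0
time: 3.48
ee_pos: [0.4961, 0.0558, 0.2411]
eef_rot: [0.995, 0.104, -0.0, -0.0]
ft_force: [-0.1, -0.1, -0.4]
width: 0.0869
grip_force: 0.0
time: 3.9
ee_pos: [0.4962, 0.0558, 0.2411]
eef_rot: [0.999, -0.048, -0.0, -0.0]
ft_force: [-0.3, 0.6, 0.7]
width: 0.0873
grip_force: 0.0
[-0.6469675   0.04116989  0.46001973  1.80785214 -0.01905721  1.29710265
 -1.84923095] [[ 9.95366226e-01 -9.61562697e-02 -2.19087207e-04]
 [-9.61562646e-02 -9.95366250e-01  3.37283004e-05]
 [-2.21315200e-04 -1.25054036e-05 -9.99999975e-01]] [0.49618418 0.05577092 0.24112258]
-0.05787759088448123
```

View pics/w1.png

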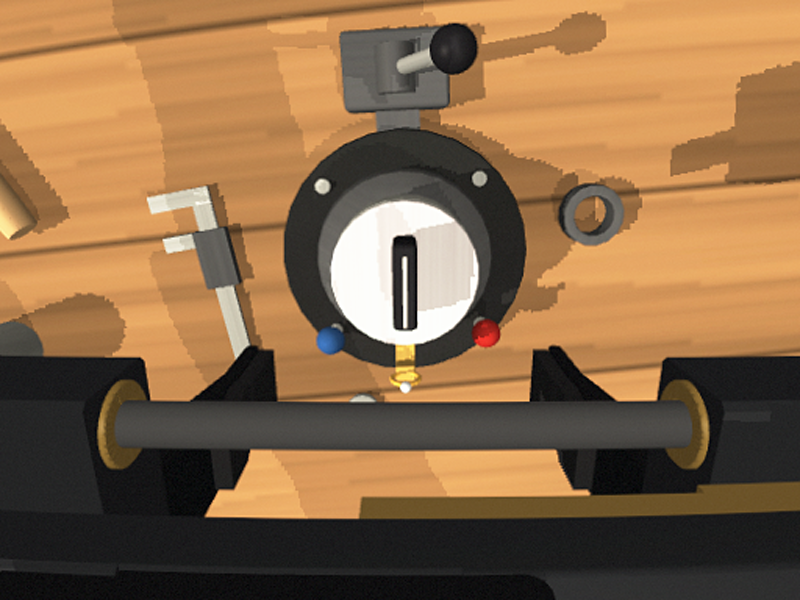

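The wrist view shows the bar spanning (405,238)–(404,329), the disc centred at (405,272), the ring at (405,380), the red ball at (486,333) and the blue ball at (330,340). The lever ball is at (453,48).

```bash
cat >> h.py <<'E'
def wcam(W,s):
    H=np.array(W["hand_eye"]);T=np.eye(4);T[:3,:3]=Ro.from_quat(s["eef_rot"]).as_matrix();T[:3,3]=s["ee_pos"]
    X=np.linalg.inv(T@H);return dict(mtx=W["mtx"],k1=W["k1"],R=X[:3,:3],t=X[:3,3])
E
python3 - <<'E'
from h import *
s=r.read_state();c=wcam(r.camera("wrist"),s)
q=lambda u,v,z:atz(c,u*.64,v*.64,z)
print("bar",q(405,253,.111),q(404,329,.111),"disc",q(405,272,.078),"foot",q(405,247,.02),"ring",q(405,380,.095))
f=q(405,247,.02)
for z in(.045,.05):
  a=q(486,333,z);b=q(330,340,z);print(a,b,[np.arctan2(*(x-f)[1::-1]) for x in(a,b)],np.hypot(*(a-f)[:2]),np.hypot(*(b-f)[:2]))
print("lever",q(453,48,.0825))
E
```

```text
bar [0.51719241 0.05201733 0.111     ] [0.47444633 0.05664938 0.111     ] disc [0.49916333 0.05364677 0.078     ] foot [0.50386191 0.05304304 0.02      ] ring [0.43613566 0.05969481 0.095     ]
[0.44294447 0.00245064 0.045     ] [0.44815713 0.11090994 0.045     ] [np.float64(-2.44852437051838), np.float64(2.337159352144129)] 0.07918664947100398 0.08032186427720718
[0.44481868 0.00311685 0.05      ] [0.44995459 0.10997923 0.05      ] [np.float64(-2.439666080983827), np.float64(2.328875725804778)] 0.07732223298002724 0.07840745353186168
lever [0.62126593 0.01600307 0.0825    ]
```

```bash
python3 -m crank '[{"claw":-1,"dx":0.03,"dy":0.04,"dz":0.77,"ax":0,"ay":0,"az":0},{"claw":-1,"dx":0,"dy":0,"dz":0.77,"ax":0,"ay":0,"az":0},{"claw":-1,"dx":0,"dy":0,"dz":0.77,"ax":0,"ay":0,"az":0},{"claw":-1,"dx":0,"dy":0,"dz":0.77,"ax":0,"ay":0,"az":0},{"claw":-1,"dx":0,"dy":0,"dz":0.77,"ax":0,"ay":0,"az":0},{"claw":-1,"dx":0,"dy":0,"dz":0.77,"ax":0,"ay":0,"az":0},{"claw":0,"dx":0,"dy":0,"dz":0,"ax":0,"ay":0,"az":0},{"claw":0,"dx":0,"dy":0,"dz":0,"ax":0,"ay":0,"az":0}]' 30
python3 -m crank '[{"claw":1,"dx":0,"dy":0,"dz":0,"ax":0,"ay":0,"az":0},{"claw":1,"dx":0,"dy":0,"dz":0,"ax":0,"ay":0,"az":0},{"claw":1,"dx":0,"dy":0,"dz":0,"ax":0,"ay":0,"az":0},{"claw":1,"dx":0,"dy":0,"dz":0,"ax":0,"ay":0,"az":0},{"claw":1,"dx":0,"dy":0,"dz":0,"ax":0,"ay":0,"az":0},{"claw":1,"dx":0,"dy":0,"dz":0,"ax":0,"ay":0,"az":0}]' 30
```

```text
time: 4.67
ee_pos: [0.4967, 0.0543, 0.1025]
eef_rot: [0.999, -0.049, -0.001, 0.0]
ft_force: [-0.4, -0.4, 0.6]
width: 0.0798
grip_force: 0.0
time: 5.17
ee_pos: [0.4972, 0.0545, 0.1029]
eef_rot: [0.999, -0.05, 0.0, -0.0]
ft_force: [-0.5, -0.2, -0.5]
width: 0.0417
grip_force: 0.0
```

```bash
python3 -m crank '[{"claw":1,"dx":0,"dy":0,"dz":0,"ax":0,"ay":0,"az":0},{"claw":1,"dx":0,"dy":0,"dz":0,"ax":0,"ay":0,"az":0},{"claw":1,"dx":0,"dy":0,"dz":0,"ax":0,"ay":0,"az":0},{"claw":1,"dx":0,"dy":0,"dz":0,"ax":0,"ay":0,"az":0},{"claw":1,"dx":0,"dy":0,"dz":0,"ax":0,"ay":0,"az":0},{"claw":1,"dx":0,"dy":0,"dz":0,"ax":0,"ay":0,"az":0},{"claw":1,"dx":0,"dy":0,"dz":0,"ax":0,"ay":0,"az":0}]' 30
```

```text
time: 5.75
ee_pos: [0.4971, 0.0547, 0.1026]
eef_rot: [0.999, -0.05, -0.0, -0.0]
ft_force: [-0.2, 0.9, -0.3]
width: 0.0137
grip_force: 29.8
```

```bash
python3 -m crank '[{"claw":1,"dx":0,"dy":0,"dz":-0.1,"ax":0,"ay":0,"az":0},{"claw":1,"dx":0,"dy":0,"dz":-0.1,"ax":0,"ay":0,"az":0},{"claw":1,"dx":0,"dy":0,"dz":-0.1,"ax":0,"ay":0,"az":0},{"claw":1,"dx":0,"dy":0,"dz":-0.1,"ax":0,"ay":0,"az":0},{"claw":1,"dx":0,"dy":0,"dz":0,"ax":0,"ay":0,"az":0},{"claw":1,"dx":0,"dy":0,"dz":0,"ax":0,"ay":0,"az":0}]' 30
```

```text
time: 6.25
ee_pos: [0.4969, 0.0546, 0.1146]
eef_rot: [0.999, -0.05, -0.0, -0.0]
ft_force: [2.6, 2.2, -9.9]
width: 0.0141
grip_force: 29.8
```

```bash
python3 -m crank '[{"claw":1,"dx":0,"dy":0,"dz":0,"ax":0,"ay":0,"az":-0.5},{"claw":1,"dx":0,"dy":0,"dz":0,"ax":0,"ay":0,"az":-0.5},{"claw":1,"dx":0,"dy":0,"dz":0,"ax":0,"ay":0,"az":-0.5},{"claw":1,"dx":0,"dy":0,"dz":0,"ax":0,"ay":0,"az":-0.5},{"claw":1,"dx":0,"dy":0,"dz":0,"ax":0,"ay":0,"az":-0.5},{"claw":1,"dx":0,"dy":0,"dz":0,"ax":0,"ay":0,"az":-0.5},{"claw":1,"dx":0,"dy":0,"dz":0,"ax":0,"ay":0,"az":-0.5},{"claw":1,"dx":0,"dy":0,"dz":0,"ax":0,"ay":0,"az":-0.5}]' 30
python3 -m crank '[{"claw":1,"dx":0,"dy":0,"dz":0,"ax":0,"ay":0,"az":-0.5},{"claw":1,"dx":0,"dy":0,"dz":0,"ax":0,"ay":0,"az":-0.5},{"claw":1,"dx":0,"dy":0,"dz":0,"ax":0,"ay":0,"az":-0.5},{"claw":1,"dx":0,"dy":0,"dz":0,"ax":0,"ay":0,"az":-0.5},{"claw":1,"dx":0,"dy":0,"dz":0,"ax":0,"ay":0,"az":-0.5},{"claw":1,"dx":0,"dy":0,"dz":0,"ax":0,"ay":0,"az":-0.5},{"claw":1,"dx":0,"dy":0,"dz":0,"ax":0,"ay":0,"az":-0.5},{"claw":1,"dx":0,"dy":0,"dz":0,"ax":0,"ay":0,"az":0}]' 30
python3 - <<'E'
from h import *
s=r.read_state();M=Ro.from_quat(s['eef_rot']).as_matrix();print(s['joint_positions'],s["ft_force"],s["torque"],np.arctan2(M[1,0],M[0,0]),s['ee_pos'])
c=r.camera("top")["color"][155:240,205:305,::-1];w=r.camera("wrist")["color"][:,:,::-1]
cv2.imwrite("pics/c2.png",np.hstack([cv2.resize(c,(400,340),interpolation=cv2.INTER_CUBIC),cv2.resize(w,(400,340))]))
E
```

```text
time: 6.92
ee_pos: [0.4969, 0.0546, 0.1144]
eef_rot: [0.987, 0.16, -0.0, -0.0]
ft_force: [2.1, 2.8, -9.2]
width: 0.0134
grip_force: 29.8
time: 7.58
ee_pos: [0.4969, 0.0547, 0.1144]
eef_rot: [0.941, 0.337, -0.0, -0.0]
ft_force: [2.4, 3.3, -10.5]
width: 0.0137
grip_force: 29.8
[-0.54977228  0.17398915  0.38169534  1.95513194 -0.07581353  1.02636688
 -1.01638483] [  2.39123788   3.33998778 -10.49779655] [ 0.74342245 -0.45466588 -0.02779264] 0.6883763669020904 [0.49689063 0.05467075 0.11442591]
```

View pics/c2.png

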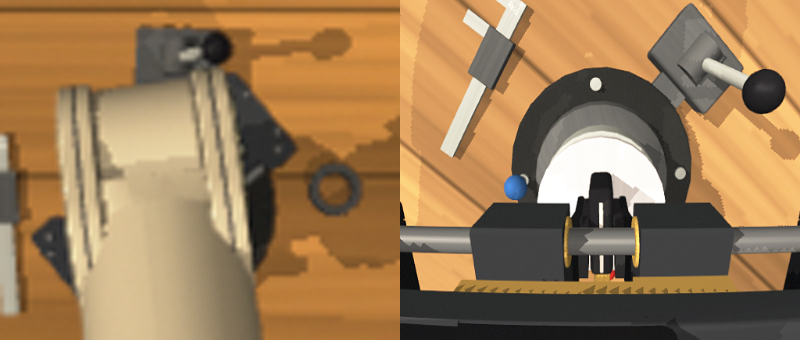

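The knob has turned with the gripper. In the wrist view the red head peeks out at (611,273), almost under the arm. I'll go just past the stud, still short of the earliest notch position, and lower onto the plate.

```bash
python3 -m crank '[{"claw":1,"dx":0,"dy":0,"dz":0,"ax":0,"ay":0,"az":-0.5},{"claw":1,"dx":0,"dy":0,"dz":0,"ax":0,"ay":0,"az":-0.5},{"claw":1,"dx":0,"dy":0,"dz":0,"ax":0,"ay":0,"az":0},{"claw":1,"dx":0,"dy":0,"dz":0.06,"ax":0,"ay":0,"az":0},{"claw":1,"dx":0,"dy":0,"dz":0.06,"ax":0,"ay":0,"az":0},{"claw":1,"dx":0,"dy":0,"dz":0,"ax":0,"ay":0,"az":0},{"claw":1,"dx":0,"dy":0,"dz":0,"ax":0,"ay":0,"az":0}]' 30
python3 -m crank '[{"claw":1,"dx":0,"dy":0,"dz":0.03,"ax":0,"ay":0,"az":0},{"claw":1,"dx":0,"dy":0,"dz":0,"ax":0,"ay":0,"az":0}]'
```

```text
time: 8.27
ee_pos: [0.497, 0.0546, 0.1109]
eef_rot: [0.923, 0.385, -0.0, -0.0]
ft_force: [0.9, 4.9, -8.8]
width: 0.0138
grip_force: 29.8
time: 8.43
ee_pos: [0.4971, 0.0547, 0.1104]
eef_rot: [0.923, 0.385, 0.0, -0.0]
ft_force: [-0.6, 4.8, -3.6]
width: 0.0137
grip_force: 29.8
```

```bash
python3 -m crank '[{"claw":1,"dx":0,"dy":0,"dz":0.03,"ax":0,"ay":0,"az":0},{"claw":1,"dx":0,"dy":0,"dz":0,"ax":0,"ay":0,"az":0}]'
```

```text
time: 8.6
ee_pos: [0.4974, 0.0548, 0.11]
eef_rot: [0.923, 0.385, 0.0, -0.0]
ft_force: [-1.2, 4.7, 2.7]
width: 0.0138
grip_force: 29.8
```

```bash
python3 -m crank '[{"claw":1,"dx":0,"dy":0,"dz":0,"ax":0,"ay":0,"az":-0.25},{"claw":1,"dx":0,"dy":0,"dz":0,"ax":0,"ay":0,"az":0}]';python3 -m crank '[{"claw":1,"dx":0,"dy":0,"dz":0,"ax":0,"ay":0,"az":-0.25},{"claw":1,"dx":0,"dy":0,"dz":0,"ax":0,"ay":0,"az":0}]'
```

```text
time: 8.77
ee_pos: [0.4973, 0.0548, 0.1098]
eef_rot: [0.918, 0.398, 0.0, -0.0]
ft_force: [-0.8, 5.2, -1.9]
width: 0.014
grip_force: 29.9
time: 8.93
ee_pos: [0.497, 0.0546, 0.1091]
eef_rot: [0.912, 0.409, 0.0, -0.0]
ft_force: [1.3, 4.8, -7.3]
width: 0.0137
grip_force: 29.9
```

```bash
python3 -m crank '[{"claw":1,"dx":0,"dy":0,"dz":0.03,"ax":0,"ay":0,"az":-0.1},{"claw":1,"dx":0,"dy":0,"dz":0.03,"ax":0,"ay":0,"az":0},{"claw":1,"dx":0,"dy":0,"dz":0,"ax":0,"ay":0,"az":0}]'
python3 -c "
from h import *
s=r.read_state();print(s['ft_force'],s['torque'])"
```

```text
time: 9.18
ee_pos: [0.497, 0.0546, 0.1071]
eef_rot: [0.91, 0.414, -0.0, -0.0]
ft_force: [0.7, 3.8, -6.3]
width: 0.0136
grip_force: 29.9
[ 0.66851532  3.79228824 -6.3217309 ] [ 1.21143739 -0.15836402 -0.03966749]
```

```bash
python3 -m crank '[{"claw":1,"dx":0,"dy":0,"dz":0.05,"ax":0,"ay":0,"az":0},{"claw":1,"dx":0,"dy":0,"dz":0.05,"ax":0,"ay":0,"az":0},{"claw":1,"dx":0,"dy":0,"dz":0,"ax":0,"ay":0,"az":0}]'
python3 -m crank '[{"claw":1,"dx":0,"dy":0,"dz":0.02,"ax":0,"ay":0,"az":0},{"claw":1,"dx":0,"dy":0,"dz":0,"ax":0,"ay":0,"az":0}]'
```

```text
time: 9.43
ee_pos: [0.497, 0.0546, 0.1041]
eef_rot: [0.91, 0.414, -0.0, -0.0]
ft_force: [0.6, 5.2, -6.6]
width: 0.0139
grip_force: 29.9
time: 9.6
ee_pos: [0.497, 0.0546, 0.1036]
eef_rot: [0.91, 0.414, -0.0, -0.0]
ft_force: [-0.1, 5.3, -6.0]
width: 0.0141
grip_force: 29.9
```

```bash
python3 -m crank '[{"claw":0,"dx":0,"dy":0,"dz":0,"ax":0,"ay":0,"az":0},{"claw":0,"dx":0,"dy":0,"dz":0,"ax":0,"ay":0,"az":0},{"claw":0,"dx":0,"dy":0,"dz":0,"ax":0,"ay":0,"az":0},{"claw":0,"dx":0,"dy":0,"dz":0,"ax":0,"ay":0,"az":0},{"claw":0,"dx":0,"dy":0,"dz":-0.3,"ax":0,"ay":0,"az":0},{"claw":0,"dx":0,"dy":0,"dz":-0.9,"ax":0,"ay":0,"az":0},{"claw":0,"dx":0,"dy":0,"dz":-0.9,"ax":0,"ay":0,"az":0},{"claw":0,"dx":0,"dy":0,"dz":-0.9,"ax":0,"ay":0,"az":0}]' 30
python3 -m crank '[{"claw":1,"dx":0,"dy":0,"dz":-0.9,"ax":0,"ay":0,"az":1},{"claw":1,"dx":0,"dy":0,"dz":-0.9,"ax":0,"ay":0,"az":1},{"claw":1,"dx":0,"dy":0,"dz":0,"ax":0,"ay":0,"az":1},{"claw":1,"dx":0,"dy":0,"dz":0,"ax":0,"ay":0,"az":1},{"claw":1,"dx":0,"dy":0,"dz":0,"ax":0,"ay":0,"az":1},{"claw":1,"dx":0,"dy":0,"dz":0,"ax":0,"ay":0,"az":1},{"claw":1,"dx":0,"dy":0,"dz":0,"ax":0,"ay":0,"az":1},{"claw":1,"dx":0,"dy":0,"dz":0,"ax":0,"ay":0,"az":1}]' 10
python3 -m crank '[{"claw":1,"dx":0,"dy":0,"dz":0,"ax":0,"ay":0,"az":0.3},{"claw":1,"dx":0,"dy":0,"dz":0,"ax":0,"ay":0,"az":0}]'
python3 - <<'E'
from h import *
s=r.read_state();M=Ro.from_quat(s['eef_rot']).as_matrix();W=r.camera("wrist");print(M,s["ee_pos"])
cv2.imwrite("pics/w2.png",cv2.resize(W["color"][:,:,::-1],(800,600),interpolation=cv2.INTER_CUBIC))
E
```

```text
time: 10.27
ee_pos: [0.4969, 0.054, 0.1957]
eef_rot: [0.91, 0.414, -0.0, 0.0]
ft_force: [0.4, 0.3, -0.3]
width: 0.0428
grip_force: 0.0
time: 10.93
ee_pos: [0.4972, 0.0541, 0.2487]
eef_rot: [1.0, 0.005, 0.0, -0.0]
ft_force: [0.6, -0.2, -0.2]
width: 0.0026
grip_force: 0.0
time: 11.1
ee_pos: [0.4972, 0.0542, 0.2486]
eef_rot: [1.0, -0.009, 0.0, -0.0]
ft_force: [0.9, -0.7, 0.3]
width: 0.0006
grip_force: 0.0
[[ 9.99840120e-01 -1.78660286e-02  7.34942569e-04]
 [-1.78660794e-02 -9.99840387e-01  6.25913445e-05]
 [ 7.33707004e-04 -7.57118797e-05 -9.99999728e-01]] [0.4971547  0.05415779 0.24862469]
```

View pics/w2.png

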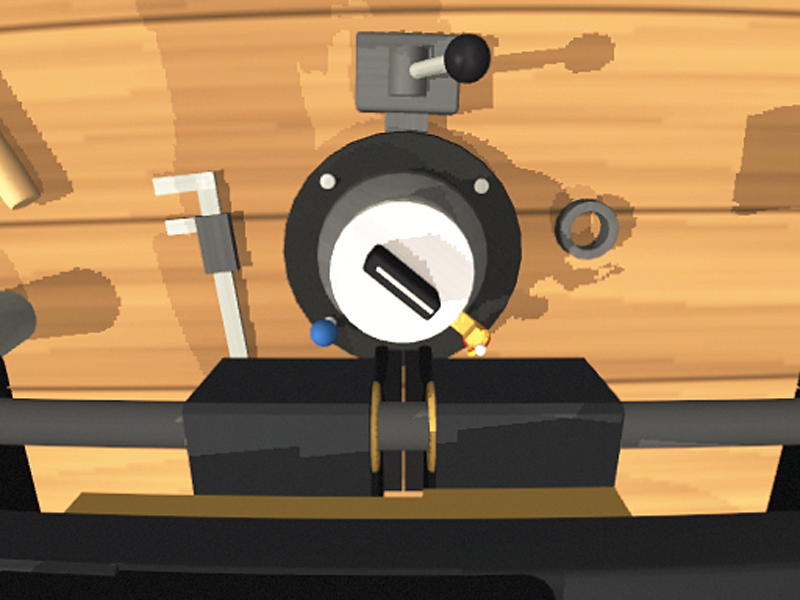

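The knob's arm tip now sits over the red stud at (470,330), with the bar running (375,250)–(432,310). The lever ball is at (467,58), still open. I'll check the knob bearing and the ball position.

```bash
python3 - <<'E'
from h import *
s=r.read_state();W=r.camera("wrist");c=wcam(W,s);im=W["color"]
q=lambda u,v,z:atz(c,u*.64,v*.64,z)
g=(im.min(2)>215).astype(np.uint8);n,l,st,_=cv2.connectedComponentsWithStats(g);k=1+st[1:,4].argmax();print(st[k]/.64)
w=st[k];v=(w[1]+w[3]/2)/.64
for z in(.078,.086):print(z,np.linalg.norm(q(w[0]/.64,v,z)-q((w[0]+w[2])/.64,v,z)))
a,b=q(386,273,.111),q(432,312,.111);print(a,b,np.arctan2(*(b-a)[1::-1])+2*np.pi)
cx=np.array([.497,.0546]);t=q(484,344,.1);print("ring",t,np.arctan2(*(t[:2]-cx)[::-1])+2*np.pi)
print("lever",q(467,58,.0825))
E
```

```text
[ 329.6875  201.5625  143.75    140.625  7892.1875]
0.078 0.08919103227221448
0.086 0.08691894807886326
[0.50590531 0.06285464 0.111     ] [0.48283914 0.03733728 0.111     ] 3.977401296068625
ring [0.45875914 0.00553363 0.1       ] 4.050354356082302
lever [0.62115012 0.01614153 0.0825    ]
```

```bash
python3 -m crank '[{"claw":1,"dx":0.7,"dy":0.48,"dz":0,"ax":0,"ay":0,"az":0},{"claw":1,"dx":0.7,"dy":0.48,"dz":0,"ax":0,"ay":0,"az":0},{"claw":1,"dx":0.7,"dy":0.48,"dz":0,"ax":0,"ay":0,"az":0},{"claw":1,"dx":0.7,"dy":0.48,"dz":0,"ax":0,"ay":0,"az":0},{"claw":1,"dx":0.7,"dy":0.48,"dz":0,"ax":0,"ay":0,"az":0},{"claw":1,"dx":0.7,"dy":0.48,"dz":0,"ax":0,"ay":0,"az":0},{"claw":1,"dx":0,"dy":0,"dz":0,"ax":0,"ay":0,"az":0}]'
python3 -m crank '[{"claw":1,"dx":0,"dy":0,"dz":0.85,"ax":0,"ay":0,"az":0},{"claw":1,"dx":0,"dy":0,"dz":0.85,"ax":0,"ay":0,"az":0},{"claw":1,"dx":0,"dy":0,"dz":0.85,"ax":0,"ay":0,"az":0},{"claw":1,"dx":0,"dy":0,"dz":0.85,"ax":0,"ay":0,"az":0},{"claw":1,"dx":0,"dy":0,"dz":0.85,"ax":0,"ay":0,"az":0},{"claw":1,"dx":0,"dy":0,"dz":0.85,"ax":0,"ay":0,"az":0},{"claw":1,"dx":0,"dy":0,"dz":0,"ax":0,"ay":0,"az":0}]'
```

```text
time: 11.78
ee_pos: [0.6237, -0.0375, 0.2473]
eef_rot: [1.0, -0.009, 0.0, 0.001]
ft_force: [0.9, -0.8, 0.7]
width: 0.0005
grip_force: 0.0
time: 12.37
ee_pos: [0.6186, -0.0333, 0.0901]
eef_rot: [1.0, -0.007, -0.004, 0.0]
ft_force: [-0.4, 0.4, -0.6]
width: 0.0006
grip_force: 0.0
```

```bash
python3 -m crank '[{"claw":1,"dx":0.05,"dy":-0.4,"dz":-0.1,"ax":0,"ay":0,"az":0},{"claw":1,"dx":0,"dy":-0.4,"dz":0,"ax":0,"ay":0,"az":0},{"claw":1,"dx":0,"dy":-0.4,"dz":0,"ax":0,"ay":0,"az":0},{"claw":1,"dx":0,"dy":-0.4,"dz":0,"ax":0,"ay":0,"az":0},{"claw":1,"dx":0,"dy":-0.4,"dz":0,"ax":0,"ay":0,"az":0},{"claw":1,"dx":0,"dy":-0.4,"dz":0,"ax":0,"ay":0,"az":0},{"claw":1,"dx":0,"dy":0,"dz":0,"ax":0,"ay":0,"az":0}]'
python3 -m crank '[{"claw":1,"dx":0,"dy":-0.2,"dz":0,"ax":0,"ay":0,"az":0},{"claw":1,"dx":0,"dy":-0.15,"dz":0,"ax":0,"ay":0,"az":0},{"claw":1,"dx":0,"dy":0,"dz":0,"ax":0,"ay":0,"az":0}]'
```

```text
time: 12.95
ee_pos: [0.6244, 0.0426, 0.098]
eef_rot: [1.0, -0.006, 0.0, -0.001]
ft_force: [-0.3, 0.7, -0.8]
width: 0.0004
grip_force: 0.0
time: 13.2
ee_pos: [0.6243, 0.0494, 0.0976]
eef_rot: [1.0, -0.008, -0.0, -0.0]
ft_force: [-1.0, 0.0, 0.1]
width: 0.0005
grip_force: 0.0
```

```bash
python3 -m crank '[{"claw":1,"dx":0,"dy":-0.1,"dz":0,"ax":0,"ay":0,"az":0},{"claw":1,"dx":0,"dy":0,"dz":0,"ax":0,"ay":0,"az":0}]'; python3 -m crank '[{"claw":1,"dx":0,"dy":-0.1,"dz":0,"ax":0,"ay":0,"az":0},{"claw":1,"dx":0,"dy":0,"dz":0,"ax":0,"ay":0,"az":0}]'
python3 - <<'E'
from h import *
w=r.camera("wrist")["color"][:,:,::-1];t=r.camera("scene")["color"][150:235,215:315,::-1]
cv2.imwrite("pics/c3.png",np.hstack([cv2.resize(w,(400,340)),cv2.resize(t,(400,340),interpolation=cv2.INTER_CUBIC)]))
E
```

```text
time: 13.37
ee_pos: [0.6244, 0.0516, 0.0977]
eef_rot: [1.0, -0.008, -0.0, -0.0]
ft_force: [-1.0, 0.5, -0.0]
width: 0.0005
grip_force: 0.2
time: 13.53
ee_pos: [0.6245, 0.0548, 0.0977]
eef_rot: [1.0, -0.008, -0.0, -0.0]
ft_force: [-0.1, -1.2, -1.7]
width: 0.0006
grip_force: 0.5
```

View pics/c3.png

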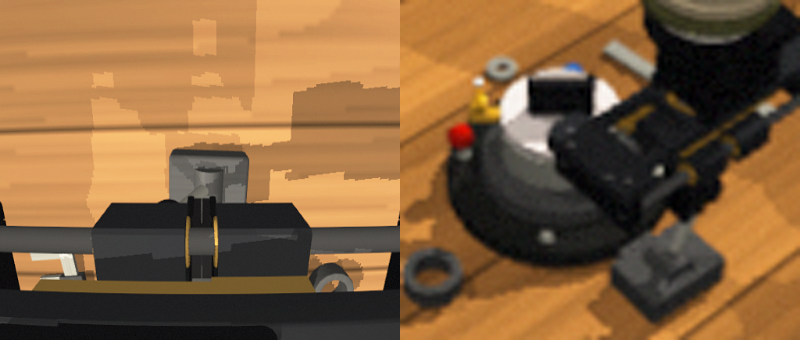

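The ball shows at (168,203), on the +y side of the fingers, so it has been pushed over. I'll press on lightly to the stop.

```bash
python3 -m crank '[{"claw":1,"dx":0,"dy":-0.1,"dz":0,"ax":0,"ay":0,"az":0},{"claw":1,"dx":0,"dy":0,"dz":0,"ax":0,"ay":0,"az":0},{"claw":1,"dx":0,"dy":0,"dz":0,"ax":0,"ay":0,"az":0}]'; python3 -m crank '[{"claw":1,"dx":0,"dy":-0.07,"dz":0,"ax":0,"ay":0,"az":0},{"claw":1,"dx":0,"dy":0,"dz":0,"ax":0,"ay":0,"az":0}]'
```

```text
time: 13.88
ee_pos: [0.6247, 0.0579, 0.0978]
eef_rot: [1.0, -0.008, 0.0, -0.0]
ft_force: [-0.1, -0.0, 0.1]
width: 0.0003
grip_force: 0.0
time: 14.05
ee_pos: [0.6247, 0.06, 0.0978]
eef_rot: [1.0, -0.008, -0.0, -0.0]
ft_force: [0.4, -1.0, -0.3]
width: 0.0004
grip_force: 0.4
```

```bash
python3 -m crank '[{"claw":1,"dx":0,"dy":-0.1,"dz":0,"ax":0,"ay":0,"az":0},{"claw":1,"dx":0,"dy":0,"dz":0,"ax":0,"ay":0,"az":0}]'; python3 -m crank '[{"claw":1,"dx":0,"dy":-0.07,"dz":0,"ax":0,"ay":0,"az":0},{"claw":1,"dx":0,"dy":0,"dz":0,"ax":0,"ay":0,"az":0}]'
```

```text
time: 14.22
ee_pos: [0.6247, 0.0608, 0.0978]
eef_rot: [1.0, -0.009, -0.0, 0.001]
ft_force: [0.3, -5.6, 0.0]
width: 0.0006
grip_force: 2.9
time: 14.38
ee_pos: [0.6247, 0.0611, 0.0978]
eef_rot: [1.0, -0.009, -0.0, 0.002]
ft_force: [0.2, -10.1, 0.5]
width: 0.0005
grip_force: 5.3
```

At the stop. Back off, rise, and move away to look.

```bash
python3 -m crank '[{"claw":1,"dx":0,"dy":0,"dz":0,"ax":0,"ay":0,"az":0},{"claw":1,"dx":0,"dy":0.6,"dz":0,"ax":0,"ay":0,"az":0},{"claw":1,"dx":0,"dy":0.6,"dz":0,"ax":0,"ay":0,"az":0},{"claw":1,"dx":0,"dy":0,"dz":-0.9,"ax":0,"ay":0,"az":0},{"claw":1,"dx":0,"dy":0,"dz":-0.9,"ax":0,"ay":0,"az":0},{"claw":1,"dx":0,"dy":0,"dz":-0.9,"ax":0,"ay":0,"az":0},{"claw":1,"dx":0,"dy":0,"dz":-0.9,"ax":0,"ay":0,"az":0},{"claw":1,"dx":0,"dy":0,"dz":-0.9,"ax":0,"ay":0,"az":0}]'
python3 -m crank '[{"claw":1,"dx":-0.9,"dy":0,"dz":0,"ax":0,"ay":0,"az":0},{"claw":1,"dx":-0.9,"dy":0,"dz":0,"ax":0,"ay":0,"az":0},{"claw":1,"dx":-0.9,"dy":0,"dz":0,"ax":0,"ay":0,"az":0},{"claw":1,"dx":-0.9,"dy":0,"dz":0,"ax":0,"ay":0,"az":0},{"claw":1,"dx":-0.9,"dy":0,"dz":0,"ax":0,"ay":0,"az":0},{"claw":1,"dx":0,"dy":0,"dz":0,"ax":0,"ay":0,"az":0},{"claw":1,"dx":0,"dy":0,"dz":0,"ax":0,"ay":0,"az":0},{"claw":1,"dx":0,"dy":0,"dz":0,"ax":0,"ay":0,"az":0}]'
python3 - <<'E'
from h import *
cv2.imwrite("pics/w3.png",cv2.resize(r.camera("wrist")["color"][:,:,::-1],(800,600),interpolation=cv2.INTER_CUBIC))
E
```

```text
time: 15.05
ee_pos: [0.624, 0.0291, 0.2343]
eef_rot: [1.0, -0.008, 0.0, -0.0]
ft_force: [0.2, 0.0, -0.8]
width: 0.0004
grip_force: 0.0
time: 15.72
ee_pos: [0.4898, 0.0313, 0.2333]
eef_rot: [1.0, -0.008, 0.001, -0.0]
ft_force: [-0.3, -0.2, 0.1]
width: 0.0007
grip_force: 0.0
```

View pics/w3.png

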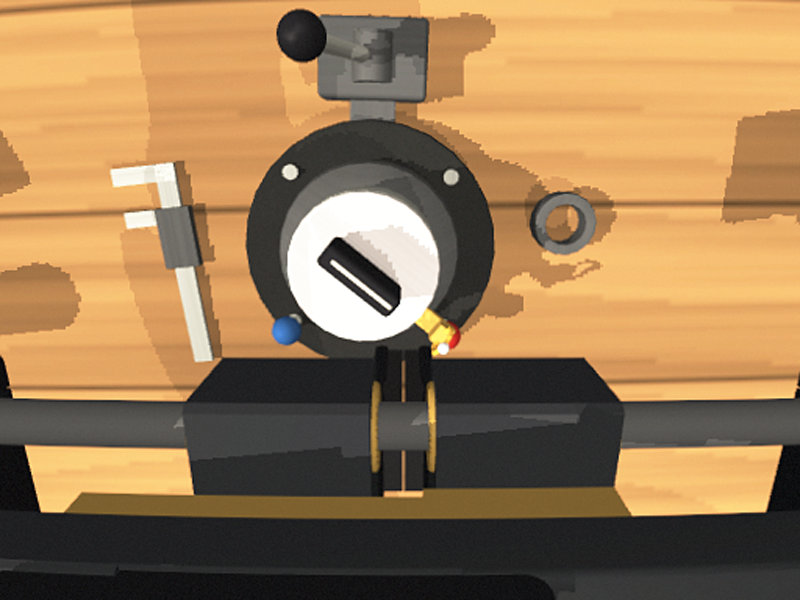

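The lever ball is at (301,35), thrown over. The arm is at the red stud (445,335), the disc is down, and the bystanders are unmoved.

```bash
python3 -c "
from bench import r
print(r.close_job())"
```

```text
the job is handed in; nothing more can be done
None
```

The job is handed in at about 16 s of the 67 s allowed (no verdict was returned): the knob is down in the notch just past the red stud, the clamp lever is over against its far stop, and the gripper is clear of everything.

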